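# Lock the guard and hone a chisel through its window

## Robot

A 7-joint arm with a two-finger parallel gripper is mounted at the origin on the work surface. World frame = base frame: x ahead of the robot, y to its left, z up, the work surface at z = 0. Lengths are in m, angles in degrees, forces in N, time in s.
With the tool pointing down it reaches from about 0.425 to 0.875 m from the base axis. Payload 4.7 kg.
Tool frame: the origin (TCP) lies between the finger pads; the fingertips stand env.finger_overhang ahead of it and the grasp point (between the pads) lies 5 mm behind it (env.finger_overhang is the distance from the TCP to the fingertips, in m); z points along the fingers, y is the line along which they close (so a half turn about z gives the same grasp; the last joint's range is limited). The gripper opens to 87 mm and grips with 3 to 60 N. Pads are 19 mm wide; open, the fingers measure 117 mm over their backs; the gripper's body (75 mm by 190 mm) begins 51 mm behind the grasp point.
Start: joints at [-62.332, 18.392, -4.016, 83.108, 1.295, 78.541, -3.26], TCP at [0.294, 0.58, 0.216] pointing down, gripper open.
Joint ranges: [-163.93, 163.93], [-17.29, 119.83], [-79.2, 71.16], [3.27, 140.29], [-89.18, 269.18], [5.43, 117.66], [-154.24, 154.24]. Speed limits (degrees/s): [147.25, 147.25, 180, 180, 180, 180, 180].

## Interface

Orientations are given as [roll, pitch, yaw] about the fixed x, y, z axes, in that order (R = Rz(yaw) Ry(pitch) Rx(roll)).
In Python, from cell import telemetry, eyes, env, models gives the robot as it stands. The module is installed in compiled form; this text tells all that it offers.
- The arm moves only by the tool drive_tool, never from a script. Its arguments are lists of equal length, an entry for each row: "angular": the turn, a rotation vector about the tool's x, y, z in rad, a list of three; "delta_pos": the shift along the tool's x, y, z in cm, a list of three; "gripper": the finger opening in cm, from 0 to 8.7. A call has 1 to 20 rows; each row shifts and turns the commanded pose from where the row before left it, along the tool's axes as they then stand; what a row does not reach is not made up. A row lasts 1/10 s, in which the tool goes at most 50 mm and 8.59 degrees, less where a joint would pass 70% of its speed; a pose out of reach is approached as far as the arm can. A call with a gripper value outside its range is refused whole. The fingers move at their own pace and stop on an object; "squeeze" is the grip in N (left out, the last holds). Time passes only in rows, so rows that do not move let the fingers close. It gives the time, the measured TCP pose, the force, the opening and the grip force at its end, in the units of the state.
- telemetry.get_obs(): the state, without advancing time (a new reading comes with each control period).
- eyes.read_camera(name): name is "scene" or "top" or "wrist"; returns a dict with "pixels" (400x640x3 uint8, red, green, blue), "mtx" (3x3 intrinsics, pixels), "origin" and "orientation" of the camera in the world. Camera axes: x right, y down, z forward; pixel columns grow to the right and rows downward; lengths in m; the calibration is good to about 2 mm. A picture is of the moment at which its call begins. There is no depth.
- env.sign_off(): hands the job in; it is judged then, once.
Trained networks look in a picture, given as the dict that the camera call returned (one of the last four; its "shot" number tells which), for a name from the list of things; names that differ only in an ending like _2 or _b are one class to them, and where a whole thing is asked for, a point or a joint stands for the part that bears it (a point fixed in the world has none). Each returns a list of dicts, best first, with "p" (0 to 1); they miss things now and then, are a little off and sometimes report something else, mostly with a low value. They report only what shows in the picture. A call takes as long as a camera call. They do not tell look-alikes from the thing itself.
- models.search_frame(picture, target): "centre" ([column, row] in pixels, amid what is visible of it).
- models.cut_out(picture, target): "pixels" (400x640 bool, what is visible of it) and "centre" ([column, row] in pixels, amid what is visible of it).
The state is a dict: "time_s": time; "qpos": joint angles; "joint_velocities": joint speeds; "effort": joint torques, N m; "tool_pos": TCP position; "tool_rot": TCP orientation; "force": force on the tool from outside, world axes, zero at the start; "wrist_torque": the same for the moment, N m; "grip_width": finger opening in m; "grasp_force": force on a finger pad.
Only numpy, scipy, OpenCV 4.12 (cv2) and the standard library are available. Lean on these libraries where they do the work, as an engineer would, in place of code of your own. Each camera call takes 0.05 s, during which the arm holds its last target. There are 200 camera calls.

## Task

Lock the guard of the honing machine by standing the red-headed pin upright, fully home, in the round hole of the yellow guard plate. Then take the orange-handled chisel out of the rack, pass its blade straight down through the narrow guard window and gently press the sprung honing pad about half-way down, and finish while still holding the chisel there like that. Leave the other two chisels in the rack, and the spray can and the wax jar, where they are.

Things in the scene. Friction and masses are not known exactly. Their poses are not given: they have to be found in the camera images.
- machine: honing machine fixed to the bench: green housing 160 (x) x 240 (y) x 100 mm high, open on its +x side, with a flat yellow guard plate 10 mm thick as its top (upper face 100 mm above the bench). Origin at the centre of its underside; z up. It may stand left or right, turned about z.
- window (a point): centre of the guard window at the upper face of the guard plate, 45 mm to the machine's +y from its centre; axes as the machine's. A rectangular slot right through the plate, 8 mm along machine x by 28 mm along machine y, inside a painted black border (22 x 42 mm outside).
- bore (a point): centre of the round lock hole at the upper face of the guard plate, 45 mm to the machine's -y from its centre; axes as the machine's. 14 mm in diameter, right through the plate, free space below.
- pad (a joint): travel of the sprung honing pad below the window, in m: 0 = up at rest, 0.012 = pushed fully down. The pad (50 x 60 mm, red-brown, horizontal) at rest has its top 45 mm below the upper face of the guard plate. It starts to yield at about 2.6 N, half-way (0.006) takes about 6 N, fully down about 10 N; it springs back when let go.
- rack: light wooden chisel rack fixed to the bench, 80 (x) x 270 (y) x 85 mm high; origin at the centre of its underside, z up. Three rectangular slots, 9 mm along rack x by 29 mm along rack y, through its 12 mm top board at rack y = -80, 0 and +80 mm; one chisel hangs in each, the order varies.
- chisel: chisel to hone, about 0.2 kg: rectangular orange handle, brass ferrule, black end, 24 (x) x 30 (y) mm, from its origin 95 mm up along z. Origin: centre of the ferrule's underside, which rests on the rack's top at the start. Below it the steel blade points down: 6 (x) x 26 (y) mm, 75 mm long, the last 10 mm only 3 x 22 mm. Its x and y are along the rack's at the start.
- chisel_edge (a point): cutting edge of the orange chisel: the lower end of the blade, on the chisel's z axis, 75 mm below its origin; axes as the chisel's.
- pin: locking pin, 60 g: red cylindrical head 20 mm in diameter and 36 mm tall above the origin; below it a steel shank 12 mm in diameter and 35 mm long with a tapered foot. Origin at the underside of the head, on the axis; z up. Fully home the head's underside rests on the guard plate. At the start it stands in the pin block, head on the block.
- pin_block: dark wooden block fixed to the bench, 60 x 60 x 42 mm high, with a 14 mm hole in its top, in which the pin stands at the start. Origin at the centre of its underside.
- blue_chisel: other chisel in the rack, blue handle 85 mm tall, otherwise like the orange one; must stay.
- wood_chisel: other chisel in the rack, dark wooden handle 80 mm tall, otherwise like the orange one; must stay.
- spray_can: orange spray can, 56 mm in diameter, 190 mm tall, beyond the work; origin at the centre of its underside; must stay.
- wax_jar: jar, 70 mm in diameter, 70 mm tall, beyond the work; origin at the centre of its underside; must stay.
Things that resemble listed ones, but are neither listed nor needed, are in the scene too. Several things have the shape of the pin; the one meant has the colours described above.

How it is judged:
By the outcome, as a careful person would: the job done as asked, in the order asked, and still so for the second after the job is handed in, while the arm keeps its last pose, push and grip.
It also fails if it takes over 62 s, if anything falls off the work surface, if the arm or the gripper's body presses on something with over 40 N, if the wrist force passes 120 N, or if a joint passes its speed limit or range.

## Working session

There is one attempt and no reset: what is moved stays moved. The work goes in short steps, Python scripts to look and compute and a tool call to move; the robot and the scene stay as the last step left them, time stands still between calls to the robot, and variables do not carry over. Pictures are saved under pics/ and viewed, at most 10 in all, crops included, and the job is handed in when it is done.

Besides the shell and the picture viewer there is one more tool, called after ">>>" in YAML: its name, and indented under it one key for each argument. drive_tool: Moves the arm, as the interface text tells. Its arguments: {"type":"object","properties":{"angular":{"type":"array","items":{"type":"array","items":{"type":"number"}}},"delta_pos":{"type":"array","items":{"type":"array","items":{"type":"number"}}},"gripper":{"type":"array","items":{"type":"number"}},"squeeze":{"type":"number"}},"required":["angular","delta_pos","gripper"]}

```bash
mkdir -p pics
cat > h.py <<'E'
import numpy as np, cv2
from scipy.spatial.transform import Rotation as R
from cell import telemetry, eyes, env, models
def rot(o):
    o=np.array(o,float)
    return o if o.shape==(3,3) else R.from_euler('xyz',o,degrees=True).as_matrix()
def ray(c,px,z):
    K=np.array(c['mtx']);d=rot(c['orientation'])@np.linalg.inv(K)@np.array([px[0],px[1],1.]);o=np.array(c['origin'])
    return o+d*(z-o[2])/d[2]
def proj(c,P):
    q=rot(c['orientation']).T@(np.array(P)-np.array(c['origin']));q=np.array(c['mtx'])@q;return q[:2]/q[2]
def save(c,n,crop=None,s=1):
    im=c['pixels'][:,:,::-1]
    if crop: im=im[crop[1]:crop[3],crop[0]:crop[2]]
    cv2.imwrite('pics/'+n,cv2.resize(im,None,fx=s,fy=s,interpolation=cv2.INTER_CUBIC))
E
python3 - <<'E'
from h import *
print(env.finger_overhang, telemetry.get_obs())
a=eyes.read_camera('top');b=eyes.read_camera('scene')
for n,c in(('top',a),('scene',b)):
    save(c,n+'.png'); print(n,c['origin'],c['orientation'],np.array(c['mtx']).tolist())
    for t in ['machine','window','bore','rack','chisel','pin','pin_block','blue_chisel','wood_chisel','spray_can','wax_jar']:
        try: print(t,[(np.round(d['centre']).tolist(),round(d['p'],2)) for d in models.search_frame(c,t)[:4]])
        except Exception as e: print(t,e)
E
```

```text
0.014 {'time_s': 0.0, 'qpos': array([-62.33218419,  18.43640043,  -4.01584692,  83.17466377,
         1.29818677,  78.54001988,  -3.25924815]), 'joint_velocities': array([-0.04168897, -0.08082523, -0.05812644, -0.07858542, -0.04523269,
        0.11407538,  0.01607473]), 'effort': array([ 1.76070921e-04, -4.91286206e+01, -4.04068977e-01, -3.12524056e+01,
       -6.39024074e-02,  4.38190112e-02,  1.87051978e-04]), 'tool_pos': array([0.29348651, 0.57934571, 0.21499381]), 'tool_rot': array([-1.79894336e+02,  8.76065075e-03,  1.53143624e+02]), 'force': array([ 1.63398389, -0.50093779,  0.2587186 ]), 'wrist_torque': array([-0.04205682, -0.01917601, -0.04192019]), 'grasp_force': 0.0, 'grip_width': 0.08679648979823779}
top [0.44917886 0.00467657 1.13967672] [-1.70901148e+02 -1.51003583e-01 -9.06621798e+01] [[512.3253870264854, 0.0, 324.1860075587711], [0.0, 512.3253870264854, 198.54879471106105], [0.0, 0.0, 1.0]]
machine [([439.0, 241.0], 0.59)]
window [([439.0, 244.0], 0.92), ([236.0, 233.0], 0.25)]
bore [([439.0, 241.0], 0.86)]
rack [([235.0, 238.0], 0.97)]
chisel [([184.0, 241.0], 0.58), 
[... 212 characters left out ...]
4.0, 140.0], 0.84)]
scene [ 1.17938845 -0.60889265  0.72203442] [-126.74346322    0.94242964   40.97382515] [[488.0601876130983, 0.0, 316.4493339427979], [0.0, 488.0601876130983, 189.3092909291806], [0.0, 0.0, 1.0]]
machine [([196.0, 254.0], 0.73)]
window [([196.0, 252.0], 0.81)]
bore [([192.0, 254.0], 0.77)]
rack [([330.0, 171.0], 0.66), ([285.0, 199.0], 0.24)]
chisel [([357.0, 113.0], 0.76), ([198.0, 252.0], 0.57), ([422.0, 194.0], 0.47)]
pin [([282.0, 200.0], 0.57), ([314.0, 218.0], 0.48), ([329.0, 169.0], 0.46)]
pin_block [([285.0, 212.0], 0.95), ([328.0, 149.0], 0.29)]
blue_chisel [([327.0, 150.0], 0.77)]
wood_chisel [([340.0, 129.0], 0.87)]
spray_can []
wax_jar [([421.0, 194.0], 0.96)]
```

View pics/top.png

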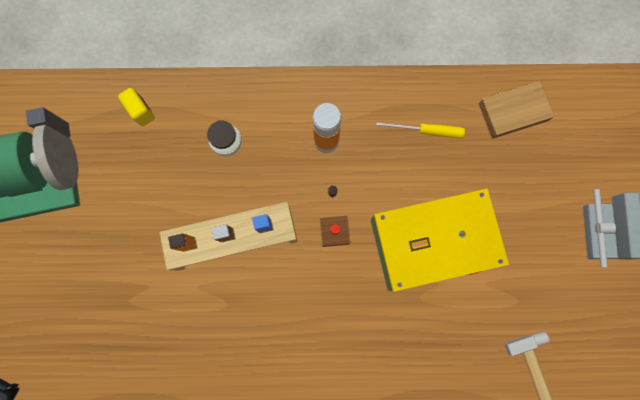

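View pics/scene.png

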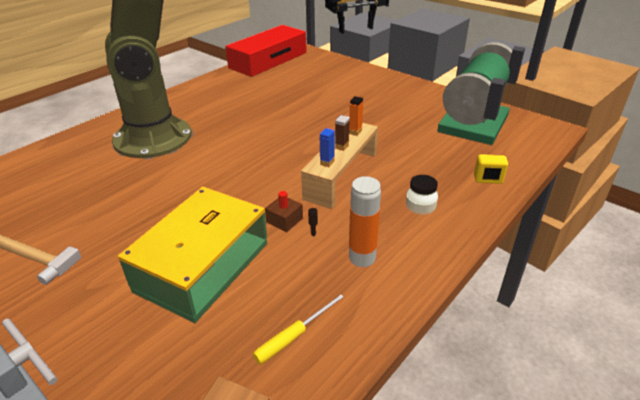

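The top view shows the machine at right (window about (419,244), bore about (462,234)), the red pin in its block at (335,230), and the rack at left. The orange chisel is the leftmost one, with its black end at (178,241); the black pin at (333,190) is a decoy. The scene view agrees: orange chisel at (357,113), red pin at (283,198).

```bash
cat >> h.py <<'E'
def blob(c,fn,box):
    """largest component of mask fn(hsv) in box -> centroid, minAreaRect, contour"""
    h=cv2.cvtColor(c['pixels'],cv2.COLOR_RGB2HSV).astype(int);m=fn(h[...,0],h[...,1],h[...,2]).astype(np.uint8)
    k=np.zeros_like(m);k[box[1]:box[3],box[0]:box[2]]=1;m*=k
    n,l,s,ce=cv2.connectedComponentsWithStats(m)
    i=1+np.argmax(s[1:,4]);ct=max(cv2.findContours((l==i).astype(np.uint8),0,1)[0],key=cv2.contourArea)
    return ce[i],cv2.minAreaRect(ct),s[i,4],ct
E
python3 - <<'E'
from h import *
a=eyes.read_camera('top');b=eyes.read_camera('scene')
black=lambda h,s,v:v<70
notyel=lambda h,s,v:~((h>20)&(h<35)&(s>150)&(v>120))
red=lambda h,s,v:((h<6)|(h>174))&(s>190)&(v>110)
for n,c,w,bo,p in(('top',a,(405,232,434,256),(452,225,472,244),(325,222,345,240)),('scene',b,(196,205,224,228),(170,237,190,252),(272,188,292,212))):
    for nm,f,bx,z in(('win',notyel,w,.1),('bore',notyel,bo,.1),('pin',red,p,.078)):
        ce,r,ar,ct=blob(c,f,bx);x,y,ww,hh=cv2.boundingRect(ct)
        print(n,nm,ce.round(1),ar,ray(c,ce,z).round(4),(x,y,ww,hh))
        if nm=='pin' and n=='scene': print('  ',ray(c,[ce[0],y+2.5],.078).round(4))
# machine top & rack top corners (top cam)
yel=lambda h,s,v:(h>20)&(h<35)&(s>150)&(v>120)
_,r,_,_=blob(a,yel,(365,180,520,300));q=[ray(a,p,.1)[:2] for p in cv2.boxPoints(r)]
print('machine',np.round(q,4).tolist(),np.mean(q,0))
lt=lambda h,s,v:(h>12)&(h<28)&(s<150)&(v>165)
for z in (.085,):
    _,r,ar,_=blob(a,lt,(150,195,305,275));q=[ray(a,p,z)[:2] for p in cv2.boxPoints(r)]
    print('rack',ar,np.round(q,4).tolist(),np.mean(q,0))
bk=lambda h,s,v:(v<75)
ce,r,ar,ct=blob(a,bk,(165,230,192,255));print('chis',ce,r,ar,ray(a,ce,.18))
q=np.mean([proj(a,[0,0,0])],0)
E
```

```text
top win [418.8 243.9] 123 [ 0.5204 -0.1907  0.1   ] (409, 238, 21, 13)
top bore [461.3 234. ] 30 [ 0.5396 -0.278   0.1   ] (459, 231, 6, 7)
top pin [334.9 228.9] 69 [ 0.555  -0.0216  0.078 ] (331, 225, 9, 9)
scene win [209.5 217.1] 124 [ 0.5219 -0.1924  0.1   ] (199, 210, 21, 15)
scene bore [179.5 243.9] 11 [ 0.5403 -0.2782  0.1   ] (176, 243, 7, 4)
scene pin [282.9 199.4] 143 [ 0.5739 -0.0381  0.078 ] (279, 191, 9, 18)
   [ 0.5592 -0.0229  0.078 ]
machine [[0.5832, -0.0999], [0.6376, -0.3437], [0.477, -0.3705], [0.4253, -0.1323]] [ 0.53081187 -0.23661704]
rack 4251 [[0.5542, 0.3466], [0.616, 0.0774], [0.5329, 0.0579], [0.4727, 0.3241]] [0.54394093 0.2015199 ]
chis [177.03409091 242.875     ] ((177.05406188964844, 241.32431030273438), (10.850333213806152, 14.138313293457031), 80.53767395019531) 88 [0.52197119 0.27645724 0.18      ]
```

>>> drive_tool:
  angular:
    - [0,0,0.146]
    - [0,0,0.146]
    - [0,0,0.147]
    - [0,0,0.147]
    - [0,0,0.147]
    - [0,0,0.147]
    - [0,0,0]
    - [0,0,0]
    - [0,0,0]
    - [0,0,0]
    - [0,0,0]
    - [0,0,0]
    - [0,0,0]
    - [0,0,0]
    - [0,0,0]
    - [0,0,0]
  delta_pos:
    - [0,0,-0.5]
    - [0,0,-1]
    - [0,0,-1]
    - [0,0,-1]
    - [0,0,-0.5]
    - [0,0,0]
    - [-2,0.4,0]
    - [-4,0.8,0]
    - [-4,0.8,0]
    - [-4,0.8,0]
    - [-4,0.8,0]
    - [-4,0.8,0]
    - [-4,0.8,0]
    - [-4,0.8,0]
    - [-4,0.8,0]
    - [-2,0.4,0]
  gripper: [8.7,8.7,8.7,8.7,8.7,8.7,8.7,8.7,8.7,8.7,8.7,8.7,8.7,8.7,8.7,8.7]

```text
time_s: 2.9
tool_pos: [0.445, 0.2404, 0.2566]
tool_rot: [179.9, 0.0, 102.4]
force: [0.2, 0.3, -0.3]
grip_width: 0.087
grasp_force: 0.0
```

>>> drive_tool:
  angular:
    - [0,0,0]
    - [0,0,0]
    - [0,0,0]
    - [0,0,0]
    - [0,0,0]
    - [0,0,0]
    - [0,0,0]
    - [0,0,0]
    - [0,0,0]
    - [0,0,0]
    - [0,0,0]
  delta_pos:
    - [-3.4,0.6,0]
    - [-4,0.8,0]
    - [-4,0.8,0]
    - [-4,0.8,0]
    - [-4,0.8,1]
    - [-4,0.8,2]
    - [-3,0.6,2]
    - [-2,0,2]
    - [0,0,1.5]
    - [0,0,1]
    - [0,0,0]
  gripper: [8,7,6,6,6,6,6,6,6,6,6]

```text
time_s: 4.0
tool_pos: [0.5554, -0.0191, 0.1597]
tool_rot: [-179.9, -0.1, 102.8]
force: [-0.9, 1.0, -0.1]
grip_width: 0.0604
grasp_force: 0.0
```

Run:
```python
from h import *
o=telemetry.get_obs();print(o['tool_pos'],o['tool_rot'],o['force'],o['qpos'])
c=eyes.read_camera('wrist');save(c,'w1.png');print(c['origin'],c['orientation'])
red=lambda h,s,v:((h<6)|(h>174))&(s>190)&(v>110)
ce,r,ar,ct=blob(c,red,(0,0,640,400));print(ce,r,ar,ray(c,r[0],.078), ray(c,cv2.minEnclosingCircle(ct)[0],.078),proj(c,[.556,-.022,.078]))
```

```text
[ 0.5554005  -0.01910458  0.15972322] [-1.79862333e+02 -7.00187673e-02  1.02847408e+02] [-0.90787894  0.96223424 -0.09359628] [-29.85142212   9.72372219  32.39299133 101.98848834  -5.55894623
  70.0168984   16.93395548]
[0.5414835  0.04390441 0.3279251 ] [166.17311119   0.18060728  12.87856362]
[325.72016461 207.66666667] ((325.5, 207.0), (21.0, 28.0), 0.0) 486 [ 0.55515658 -0.01905548  0.078     ] [ 0.55516384 -0.01908721  0.078     ] [325.68721961 210.34718111]
```

View pics/w1.png

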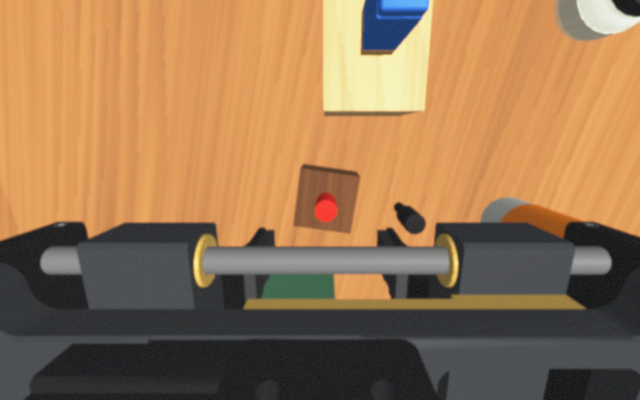

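The wrist view shows the red pin in its block at (326,207), between the fingers. Its top disc matches my estimate of (0.556, -0.022).

>>> drive_tool:
  angular:
    - [0,0,0]
    - [0,0,0]
    - [0,0,0]
    - [0,0,0]
    - [0,0,0]
    - [0,0,0]
    - [0,0,0]
    - [0,0,0]
    - [0,0,0]
    - [0,0,0]
    - [0,0,0]
    - [0,0,0]
    - [0,0,0]
  delta_pos:
    - [-0.27,0,1]
    - [0,0,2]
    - [0,0,2]
    - [0,0,2]
    - [0,0,1.5]
    - [0,0,1]
    - [0,0,0.3]
    - [0,0,0]
    - [0,0,0]
    - [0,0,0]
    - [0,0,0]
    - [0,0,0]
    - [0,0,0]
  gripper: [6,6,6,6,6,6,6,4,3,1.5,1.5,1.5,1.5]
  squeeze: 20

```text
time_s: 5.35
tool_pos: [0.5572, -0.0236, 0.0633]
tool_rot: [180.0, -0.0, 102.7]
force: [-0.9, -0.1, -0.9]
grip_width: 0.02
grasp_force: 0.2
```

>>> drive_tool:
  angular:
    - [0,0,0]
    - [0,0,0]
    - [0,0,0]
    - [0,0,0]
    - [0,0,0]
    - [0,0,0]
    - [0,0,0]
    - [0,0,0]
    - [0,0,0]
    - [0,0,0]
    - [0,0,0]
  delta_pos:
    - [0,0,0]
    - [0,0,0]
    - [0,0,0]
    - [0,0,-0.5]
    - [0,0,-1]
    - [0,0,-2]
    - [0,0,-2.5]
    - [0,0,-2.5]
    - [0,0,-2.5]
    - [0,0,-1]
    - [0,0,0]
  gripper: [1,1,1,1,1,1,1,1,1,1,1]

```text
time_s: 6.45
tool_pos: [0.5581, -0.0237, 0.1849]
tool_rot: [179.8, 0.0, 102.7]
force: [0.5, -0.2, -2.2]
grip_width: 0.0189
grasp_force: 20.0
```

Run:
```python
from h import *
from h import *
P=[telemetry.get_obs()]
c=eyes.read_camera('wrist');save(c,'w2.png');P.append(telemetry.get_obs())
s=eyes.read_camera('scene');P.append(telemetry.get_obs());save(s,'s2.png',(160,100,360,280),3)
for o in P:print(o['tool_pos'],o['tool_rot'],o['force'],o['grasp_force'],o['grip_width'])
red=lambda h,s,v:((h<6)|(h>174))&(s>190)&(v>110)
ce,r,ar,ct=blob(c,red,(0,0,640,400));print(ce,cv2.boundingRect(ct))
p=P[-1]['tool_pos'];print(proj(c,[p[0],p[1],p[2]+.016]),proj(s,[p[0],p[1],p[2]-.055]))
```

```text
[ 0.55812372 -0.02366497  0.18485282] [1.79800105e+02 1.88278708e-03 1.02721244e+02] [ 0.51709713 -0.19712178 -2.16588294] 19.98544067144394 0.01889937737101449
[ 0.55718647 -0.02360712  0.18329453] [ 1.79949134e+02 -9.40158460e-03  1.02725775e+02] [ 0.10318896 -0.35004361 -1.46801457] 19.985361099243164 0.019245976849715483
[ 0.55653631 -0.02353867  0.18230816] [-1.79943853e+02 -1.83020724e-02  1.02726381e+02] [ 0.20986387  0.79420452 -1.04692439] 19.985372722148895 0.018710276091475245
[325.42118863 232.59560724] (309, 216, 34, 30)
[322.89231855 248.32756071] [280.4134755  174.69949157]
```

View pics/s2.png

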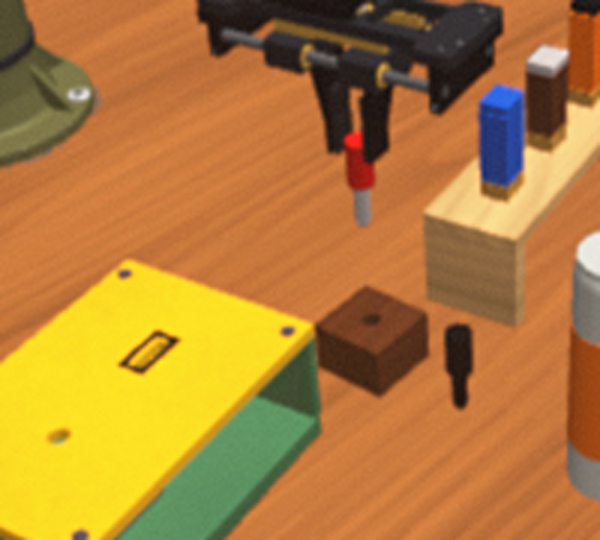

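The scene crop shows the red pin gripped and upright with its foot at (362,225) in the crop, where the no-slip prediction puts it. Next I go above the bore.

>>> drive_tool:
  angular:
    - [0,0,0]
    - [0,0,0]
    - [0,0,0]
    - [0,0,0]
    - [0,0,0]
    - [0,0,0]
    - [0,0,0]
    - [0,0,0]
    - [0,0,0]
    - [0,0,0]
    - [0,0,0]
    - [0,0,0]
    - [0,0,0]
    - [0,0,0]
  delta_pos:
    - [-1,-0.3,-1]
    - [-2,-0.6,-1]
    - [-3,-0.8,-0.8]
    - [-3,-0.9,0]
    - [-3,-0.9,0]
    - [-3,-0.9,0]
    - [-3,-0.9,0]
    - [-3,-0.9,0]
    - [-2,-0.6,0]
    - [-1,-0.3,0]
    - [-0.71,-0.02,0]
    - [0,0,0]
    - [0,0,0]
    - [0,0,0]
  gripper: [1,1,1,1,1,1,1,1,1,1,1,1,1,1]

```text
time_s: 7.95
tool_pos: [0.5425, -0.2788, 0.211]
tool_rot: [180.0, -0.0, 102.8]
force: [0.4, -0.4, -0.8]
grip_width: 0.0188
grasp_force: 20.0
```

Run:
```python
from h import *
c=eyes.read_camera('wrist');save(c,'w3.png',(220,120,420,270),4)
o=telemetry.get_obs();print(o['tool_pos'],o['tool_rot'],o['force'],o['grasp_force'],o['grip_width'])
p=o['tool_pos'];print('bore pred',proj(c,[.5403,-.2787,.1]),'foot pred',proj(c,[p[0],p[1],p[2]-.055]),'tcp',proj(c,p), 'win',proj(c,[.5212,-.1915,.1]))
notyel=lambda h,s,v:~((h>20)&(h<35)&(s>150)&(v>120))
u=proj(c,[.5212,-.1915,.1]);b=[int(u[0]-50),int(u[1]-50),int(u[0]+50),int(u[1]+50)]
ce,r,ar,ct=blob(c,notyel,b);print('win',ce,r,ar,ray(c,r[0],.1),[ray(c,q,.1)[:2].round(4).tolist() for q in cv2.boxPoints(r)])
```

```text
[ 0.54249556 -0.27901072  0.21102859] [ 1.79982493e+02 -3.89361575e-02  1.02833808e+02] [-0.15796668  0.10108501 -0.32016923] 19.985716938972473 0.019148594131274604
bore pred [323.33730699 198.98317038] foot pred [325.42317501 215.72489874] tcp [325.37645603 240.83162768] win [324.06350269 102.92767531]
win [323.95878525 103.80477223] ((323.0, 104.0), (46.0, 22.0), 90.0) 461 [ 0.52046459 -0.19261475  0.1       ] [[0.5066, -0.1758], [0.5257, -0.1714], [0.5348, -0.21], [0.515, -0.2146]]
```

View pics/w3.png

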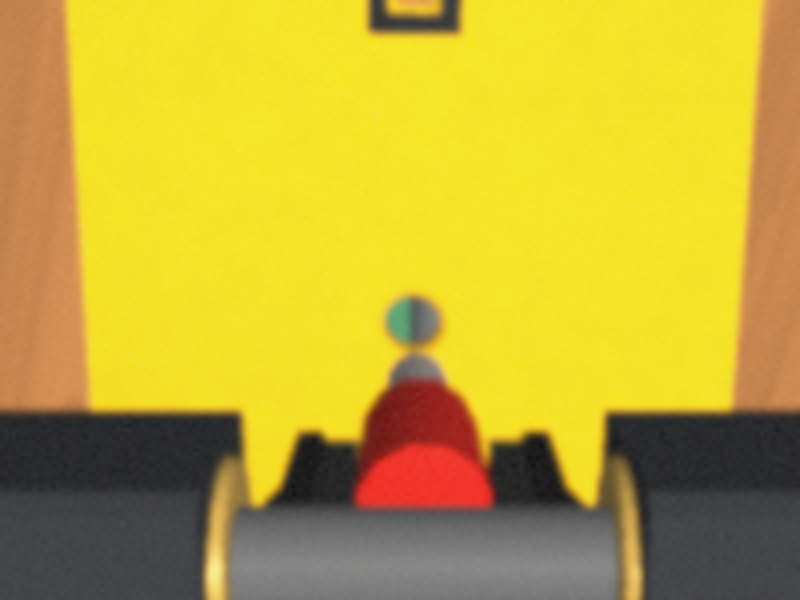

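The crop shows the bore at (414,321), i.e. full-frame (323.5,200.2). The pin foot is just below it at column 417, about in line.

Run:
```python
from h import *
c=eyes.read_camera('wrist');o=telemetry.get_obs();p=o['tool_pos'];print(p)
print('bore',ray(c,[323.5,200.25],.1),'tcp at plate',proj(c,[p[0],p[1],.1]))
# foot: shank sides measured near foot
g=c['pixels'].astype(int)
for r in (209,211,213): print(r,[ (x,tuple(g[r,x])) for x in range(314,336,1) if not (g[r,x,0]>180 and g[r,x,1]>160)][::20], sum(1 for x in range(314,336) if not (g[r,x,0]>180 and g[r,x,1]>160)))
for r in range(204,214): 
  m=[x for x in range(312,338) if g[r,x,2]>80 and abs(g[r,x,0]-g[r,x,2])<60]; print(r,m[:1],m[-1:],np.mean(m) if m else None)
for k,z in (('foot',p[2]-.055),('shank',p[2]-.045)): print(k,proj(c,[p[0],p[1],z]),proj(c,[p[0],p[1]+.005,z]))
```

```text
[ 0.54242037 -0.27920618  0.21108274]
bore [ 0.54070646 -0.28009178  0.1       ] tcp at plate [325.40565103 199.77147425]
209 [(321, (np.int64(168), np.int64(141), np.int64(87)))] 6
211 [(319, (np.int64(145), np.int64(127), np.int64(89)))] 10
213 [(317, (np.int64(194), np.int64(159), np.int64(79)))] 14
204 [320] [326] 323.0
205 [] [] None
206 [] [] None
207 [] [] None
208 [] [] None
209 [322] [325] 323.5
210 [320] [327] 323.5
211 [319] [328] 323.5
212 [319] [329] 324.0
213 [318] [329] 323.5
foot [325.37059584 215.7496629 ] [326.78022863 209.81748337]
shank [325.36254224 219.42050227] [326.83398719 213.24739533]
```

>>> drive_tool:
  angular:
    - [0,0,0]
    - [0,0,0]
    - [0,0,0]
    - [0,0,0]
    - [0,0,0]
    - [0,0,0]
    - [0,0,0]
    - [0,0,0]
    - [0,0,0]
    - [0,0,0]
    - [0,0,0]
  delta_pos:
    - [-0.1,0,0.5]
    - [0,0,1]
    - [0,0,1.2]
    - [0,0,1.2]
    - [0,0,0.8]
    - [0,0,0.4]
    - [0,0,0.3]
    - [0,0,0.3]
    - [0,0,0.3]
    - [0,0,0.3]
    - [0,0,0]
  gripper: [1,1,1,1,1,1,1,1,1,1,1]

```text
time_s: 9.15
tool_pos: [0.5421, -0.2812, 0.1477]
tool_rot: [-180.0, -0.0, 102.7]
force: [0.4, -0.5, -0.9]
grip_width: 0.0189
grasp_force: 20.0
```

>>> drive_tool:
  angular:
    - [0,0,0]
    - [0,0,0]
    - [0,0,0]
    - [0,0,0]
    - [0,0,0]
    - [0,0,0]
    - [0,0,0]
  delta_pos:
    - [0,0,0.5]
    - [0,0,0.5]
    - [0,0,0.5]
    - [0,0,0.5]
    - [0,0,0.3]
    - [0,0,0.2]
    - [0,0,0]
  gripper: [1,1,1,1,1,1,1]

```text
time_s: 9.85
tool_pos: [0.5421, -0.2813, 0.1227]
tool_rot: [-180.0, -0.0, 102.7]
force: [-0.4, -0.5, -0.5]
grip_width: 0.0189
grasp_force: 20.0
```

>>> drive_tool:
  angular:
    - [0,0,0]
    - [0,0,0]
    - [0,0,0]
    - [0,0,0]
  delta_pos:
    - [0,0,0.1]
    - [0,0,0.1]
    - [0,0,0.1]
    - [0,0,0]
  gripper: [1,1,1,1]

```text
time_s: 10.25
tool_pos: [0.5423, -0.2819, 0.1212]
tool_rot: [180.0, 0.0, 102.7]
force: [-2.2, -0.0, 4.6]
grip_width: 0.0184
grasp_force: 20.0
```

>>> drive_tool:
  angular:
    - [0,0,0]
    - [0,0,0]
    - [0,0,0]
    - [0,0,0]
    - [0,0,0]
    - [0,0,0]
    - [0,0,0]
    - [0,0,0]
    - [0,0,0]
    - [0,0,0]
    - [0,0,0]
    - [0,0,0]
  delta_pos:
    - [0,0,0]
    - [0,0,0]
    - [0,0,0]
    - [0,0,0]
    - [0,0,-1]
    - [0,0,-2]
    - [0,0,-3]
    - [0,0,-3]
    - [0,0,-3]
    - [0,0,-2]
    - [0,0,-1]
    - [0,0,0]
  gripper: [3,4,6,6,6,6,6,6,6,6,6,6]

```text
time_s: 11.45
tool_pos: [0.5428, -0.2818, 0.2717]
tool_rot: [179.9, 0.1, 102.7]
force: [0.5, 0.3, 0.5]
grip_width: 0.0602
grasp_force: 0.0
```

Run:
```python
from h import *
o=telemetry.get_obs();print(o['tool_pos'],o['tool_rot'],o['force'],o['grip_width'])
c=eyes.read_camera('wrist');s=eyes.read_camera('scene')
A=cv2.resize(c['pixels'][60:260,200:440],(480,400));B=cv2.resize(s['pixels'][190:310,110:254],(480,400),interpolation=cv2.INTER_CUBIC)
cv2.imwrite('pics/pin.png',np.vstack([A,B])[:,:,::-1][:,:] if 0 else np.hstack([cv2.resize(A,(390,325)),cv2.resize(B,(390,325))])[:,:,::-1])
print([proj(s,[.5405,-.2795,z]) for z in (.1,.136)])
red=lambda h,s_,v:((h<6)|(h>174))&(s_>170)&(v>80)
ce,r,ar,ct=blob(s,red,(150,200,210,260));print(ce,cv2.boundingRect(ct))
u=proj(c,[.5212,-.1915,.1]);notyel=lambda h,s,v:~((h>20)&(h<35)&(s>150)&(v>120))
b=[int(u[0]-40),int(u[1]-40),int(u[0]+40),int(u[1]+40)]
ce,r,ar,ct=blob(c,notyel,b);print('win',u,ce,r,ar,ray(c,ce,.1),ray(c,r[0],.1))
```

```text
[ 0.5428459  -0.28182332  0.27171014] [1.79855537e+02 8.16760151e-02 1.02716893e+02] [0.47203629 0.28086195 0.49966894] 0.060219329413883534
[array([179.03939453, 244.30247664]), array([175.38241995, 229.78531966])]
[177.34177215 237.13924051] (172, 228, 12, 19)
win [324.10798537 104.96990001] [323.76074766 105.39813084] ((323.5, 105.5), (37.0, 17.0), 90.0) 535 [ 0.52092466 -0.19202334  0.1       ] [ 0.52066719 -0.19219134  0.1       ]
```

View pics/pin.png

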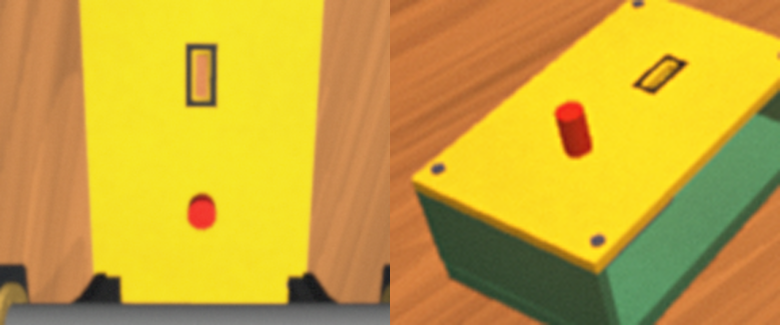

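The pin stands upright with its head seated on the plate, as both views show. Window is at (0.521, -0.192). Next, the chisel.

>>> drive_tool:
  angular:
    - [0,0,0]
    - [0,0,0]
    - [0,0,0]
    - [0,0,0]
    - [0,0,0]
    - [0,0,0]
    - [0,0,0]
    - [0,0,0]
    - [0,0,0]
    - [0,0,0]
    - [0,0,0]
    - [0,0,0]
    - [0,0,0]
    - [0,0,0]
    - [0,0,0]
    - [0,0,0]
    - [0,0,0]
    - [0,0,0]
  delta_pos:
    - [1,0.2,-0.5]
    - [2.5,0.5,-1]
    - [4,0.78,-1]
    - [4,0.78,-1]
    - [4,0.78,-1]
    - [4,0.78,-0.5]
    - [4,0.78,0]
    - [4,0.78,0]
    - [4,0.78,0]
    - [4,0.78,0]
    - [4,0.78,0]
    - [4,0.78,0]
    - [4,0.78,0]
    - [4,0.78,0]
    - [2.4,0.4,0]
    - [1,0.18,0]
    - [0,0,0]
    - [0,0,0]
  gripper: [6,6,6,6,6,6,6,6,6,6,6,6,6,6,6,6,6,6]

```text
time_s: 13.35
tool_pos: [0.5255, 0.2758, 0.3199]
tool_rot: [-180.0, 0.1, 102.6]
force: [-0.3, -0.9, 0.5]
grip_width: 0.0602
grasp_force: 0.0
```

Run:
```python
from h import *
o=telemetry.get_obs();print(o['tool_pos'],o['tool_rot'],o['force'],o['qpos'])
c=eyes.read_camera('wrist');save(c,'w4.png')
p=proj(c,[.525,.279,.18]);print(p,proj(c,[.526,.2795,.18]))
```

```text
[0.52546889 0.27576815 0.31990579] [-1.79979705e+02  7.84484305e-02  1.02609561e+02] [-0.25324236 -0.93666023  0.54397451] [-46.75140005   9.86337303  19.22731412  82.45421316  -3.16492451
  88.26549657 -15.08016115]
[325.85916114 190.31616029] [326.87100918 190.07015252]
```

View pics/w4.png

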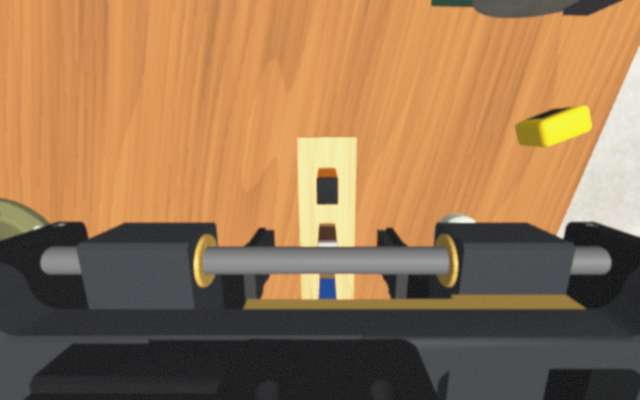

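The wrist view shows the orange chisel's black end at (327,190), aligned with the rack and the tool.

Run:
```python
from h import *
c=eyes.read_camera('wrist')
ce,r,ar,ct=blob(c,lambda h,s,v:v<75,(305,160,350,220));x,y,w,h=cv2.boundingRect(ct);print(ce,r,ar,(x,y,w,h))
print(ray(c,[x+w/2-.5,y+h/2-.5],.18))
g=c['pixels'].astype(int)
print([(k,g[k,327].tolist()) for k in range(166,210,2)])
lt=lambda h,s,v:(h>12)&(h<32)&(s<150)&(v>165)
ct=blob(c,lt,(285,125,370,220))[3].reshape(-1,2)
L=[];
for k in (150,160,205,215):
    xs=[q for q in range(285,370) if g[k,q,2]>110 and g[k,q,1]>190]; L.append(((xs[0]+xs[-1])/2,k));print(k,xs[0],xs[-1])
A=[ray(c,q,.085)[:2] for q in L];print(A);
```

```text
[326.52993348 189.69179601] ((326.5, 189.5), (25.0, 17.0), 90.0) 451 (318, 177, 18, 26)
[0.52581046 0.27956502 0.18      ]
[(166, [241, 218, 144]), (168, [187, 123, 66]), (170, [182, 97, 34]), (172, [183, 99, 33]), (174, [174, 91, 29]), (176, [114, 66, 38]), (178, [53, 51, 52]), (180, [58, 56, 59]), (182, [58, 59, 61]), (184, [57, 57, 58]), (186, [58, 61, 60]), (188, [56, 55, 58]), (190, [55, 56, 60]), (192, [56, 54, 58]), (194, [56, 56, 57]), (196, [57, 56, 58]), (198, [55, 54, 54]), (200, [55, 56, 59]), (202, [68, 66, 58]), (204, [212, 177, 120]), (206, [246, 232, 164]), (208, [246, 234, 170])]
150 297 355
160 297 355
205 298 354
215 299 354
[array([0.5175719 , 0.31451456]), array([0.5205183 , 0.30134246]), array([0.53439716, 0.23929593]), array([0.53832678, 0.2250138 ])]
```

>>> drive_tool:
  angular:
    - [0,0,0]
    - [0,0,0]
    - [0,0,0]
    - [0,0,0]
    - [0,0,0]
    - [0,0,0]
    - [0,0,0]
    - [0,0,0]
    - [0,0,0]
    - [0,0,0]
    - [0,0,0]
    - [0,0,0]
    - [0,0,0]
    - [0,0,0]
    - [0,0,0]
    - [0,0,0]
    - [0,0,0]
    - [0,0,0]
  delta_pos:
    - [0.2,0.2,1]
    - [0,0,2]
    - [0,0,2.5]
    - [0,0,2.5]
    - [0,0,2.5]
    - [0,0,2.5]
    - [0,0,2.2]
    - [0,0,1.5]
    - [0,0,1]
    - [0,0,0.5]
    - [0,0,0]
    - [0,0,0]
    - [0,0,0]
    - [0,0,0]
    - [0,0,0]
    - [0,0,0]
    - [0,0,0]
    - [0,0,0]
  gripper: [6,6,6,6,6,6,6,6,6,6,6,5,4,3,2,1.5,1.5,1.5]
  squeeze: 40

```text
time_s: 15.25
tool_pos: [0.5267, 0.2801, 0.1382]
tool_rot: [180.0, -0.0, 102.7]
force: [-0.4, 0.5, -0.0]
grip_width: 0.0239
grasp_force: 40.0
```

>>> drive_tool:
  angular:
    - [0,0,0]
    - [0,0,0]
    - [0,0,0]
    - [0,0,0]
    - [0,0,0]
    - [0,0,0]
    - [0,0,0]
    - [0,0,0]
    - [0,0,0]
    - [0,0,0]
    - [0,0,0]
    - [0,0,0]
    - [0,0,0]
    - [0,0,0]
  delta_pos:
    - [0,0,-0.3]
    - [0,0,-0.7]
    - [0,0,-1.2]
    - [0,0,-1.8]
    - [0,0,-2]
    - [0,0,-2]
    - [0,0,-2]
    - [0,0,-2]
    - [0,0,-2]
    - [0,0,-2]
    - [0,0,-1.8]
    - [0,0,-1.2]
    - [0,0,-0.5]
    - [0,0,0]
  gripper: [1.5,1.5,1.5,1.5,1.5,1.5,1.5,1.5,1.5,1.5,1.5,1.5,1.5,1.5]

```text
time_s: 16.65
tool_pos: [0.5268, 0.2801, 0.3337]
tool_rot: [179.9, -0.0, 102.7]
force: [-0.4, 0.0, -1.8]
grip_width: 0.0235
grasp_force: 40.0
```

>>> drive_tool:
  angular:
    - [0,0,0]
    - [0,0,0]
    - [0,0,0]
    - [0,0,0]
    - [0,0,0]
    - [0,0,0]
    - [0,0,0]
    - [0,0,0]
    - [0,0,0]
    - [0,0,0]
    - [0,0,0]
    - [0,0,0]
    - [0,0,0]
    - [0,0,0]
    - [0,0,0]
    - [0,0,0]
    - [0,0,0]
    - [0,0,0]
    - [0,0,0]
    - [0,0,0]
  delta_pos:
    - [-1,-0.2,0]
    - [-2,-0.5,0]
    - [-3,-0.7,0]
    - [-3,-0.7,0]
    - [-3,-0.7,0]
    - [-3,-0.7,0]
    - [-3,-0.7,0]
    - [-3,-0.7,0]
    - [-3,-0.7,0]
    - [-3,-0.7,0]
    - [-3,-0.7,0]
    - [-3,-0.7,0]
    - [-3,-0.7,0]
    - [-3,-0.7,0]
    - [-2.9,-0.7,0]
    - [-2,-0.6,0]
    - [-1,-0.3,0]
    - [0,-0.15,0]
    - [0,0,0]
    - [0,0,0]
  gripper: [1.5,1.5,1.5,1.5,1.5,1.5,1.5,1.5,1.5,1.5,1.5,1.5,1.5,1.5,1.5,1.5,1.5,1.5,1.5,1.5]

```text
time_s: 18.65
tool_pos: [0.5199, -0.1802, 0.3329]
tool_rot: [180.0, -0.1, 102.9]
force: [0.0, -0.4, -3.2]
grip_width: 0.0238
grasp_force: 40.0
```

Run:
```python
from h import *
o=telemetry.get_obs();print(o['tool_pos'],o['tool_rot'],o['force'],o['grasp_force'],o['grip_width'])
c=eyes.read_camera('wrist');s=eyes.read_camera('scene')
A=cv2.resize(c['pixels'][130:280,250:400],(400,400),interpolation=cv2.INTER_CUBIC);B=cv2.resize(s['pixels'][60:260,110:310],(400,400),interpolation=cv2.INTER_CUBIC)
cv2.imwrite('pics/ch.png',np.hstack([A,B])[:,:,::-1])
p=o['tool_pos'];print('edge',proj(c,[p[0],p[1],p[2]-.128]),proj(s,[p[0]-.0012,p[1]+.0017,p[2]-.128]),'win',proj(c,[.5209,-.192,.1]))
```

```text
[ 0.51985525 -0.1802042   0.33289016] [ 1.79991495e+02 -6.18680596e-02  1.02861136e+02] [ 0.0228661  -0.42662543 -3.23123154] 39.95565111050382 0.02375857062734984
edge [325.5521357  195.91831901] [205.92834771 169.98838074] win [324.40608828 188.11898671]
```

View pics/ch.png

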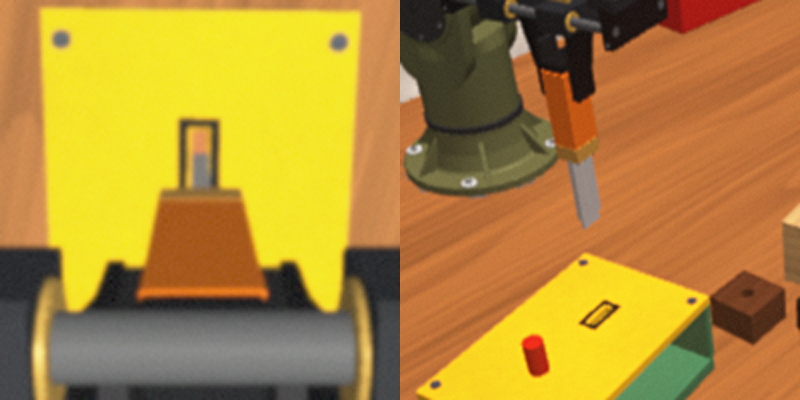

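The wrist crop shows the blade below the handle at crop column ~201, with the window border spanning 178–219. The scene crop shows the chisel vertical, about 11 mm short of the window because my rows summed short.

>>> drive_tool:
  angular:
    - [0,0,0]
    - [0,0,0]
    - [0,0,0]
    - [0,0,0]
    - [0,0,0]
    - [0,0,0]
    - [0,0,0]
    - [0,0,0]
  delta_pos:
    - [-0.4,0,0.5]
    - [-0.5,0,1.5]
    - [-0.2,-0.06,2]
    - [0,0,2]
    - [0,0,1.5]
    - [0,0,1]
    - [0,0,0]
    - [0,0,0]
  gripper: [1.5,1.5,1.5,1.5,1.5,1.5,1.5,1.5]

```text
time_s: 19.55
tool_pos: [0.5218, -0.1929, 0.2484]
tool_rot: [180.0, 0.0, 102.7]
force: [0.1, 0.0, -0.8]
grip_width: 0.0239
grasp_force: 40.0
```

Run:
```python
from h import *
o=telemetry.get_obs();print(o['tool_pos'],o['tool_rot'],o['force'],o['grasp_force'],o['grip_width'])
c=eyes.read_camera('wrist');s=eyes.read_camera('scene')
u=proj(c,[.5209,-.192,.1]);v=proj(s,[.5209,-.192,.1]);print(u,v)
a,b=int(u[0])-25,int(u[1])-30;e,f=int(v[0])-25,int(v[1])-35;print(a,b,e,f)
A=cv2.resize(c['pixels'][b:b+50,a:a+50],(400,400),interpolation=cv2.INTER_CUBIC);B=cv2.resize(s['pixels'][f:f+50,e:e+50],(400,400),interpolation=cv2.INTER_CUBIC)
cv2.imwrite('pics/ch2.png',np.hstack([A,B])[:,:,::-1])
p=o['tool_pos'];q=p+[-.0009,-.0005,-.128]
t=np.radians(12.7);ey=np.array([-np.sin(t),np.cos(t),0]);ex=np.array([np.cos(t),np.sin(t),0])
for k in (-1,1):
  print('edge corner',k,proj(c,q+k*.011*ey),proj(s,q+k*.011*ey),'slot end',proj(c,np.array([.5209,-.192,.1])+k*.014*ey),proj(s,np.array([.5209,-.192,.1])+k*.014*ey))
```

```text
[ 0.52177515 -0.19285442  0.24838251] [1.79973673e+02 1.98386674e-02 1.02721547e+02] [ 0.14859141  0.0211905  -0.82297076] 39.95556636247784 0.023888706150976817
[324.87669629 190.9056214 ] [209.28030049 216.77561126]
299 160 184 181
edge corner -1 [324.52350067 206.32118075] [203.64104506 212.32073302] slot end [324.87067764 203.23348299] [204.82602056 220.83948008]
edge corner 1 [324.52754113 185.57732905] [210.69771715 206.03564835] slot end [324.88284191 178.31769637] [213.64556952 212.79295166]
```

View pics/ch2.png

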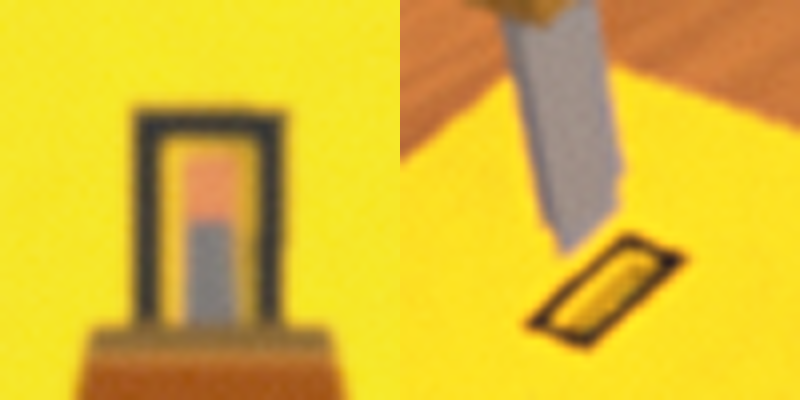

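The wrist crop shows the blade centred laterally in the window (211 vs 209), with its far corner at row 218, about 2 mm too far toward -y. The scene crop agrees (about 1.5 mm). I'll correct by 1.8 mm and enter with the thin tip.

>>> drive_tool:
  angular:
    - [0,0,0]
    - [0,0,0]
    - [0,0,0]
    - [0,0,0]
    - [0,0,0]
    - [0,0,0]
    - [0,0,0]
    - [0,0,0]
    - [0,0,0]
  delta_pos:
    - [0.18,0,0.2]
    - [0,0,0.4]
    - [0,0,0.4]
    - [0,0,0.4]
    - [0,0,0.4]
    - [0,0,0.4]
    - [0,0,0.3]
    - [0,0,0.2]
    - [0,0,0]
  gripper: [1.5,1.5,1.5,1.5,1.5,1.5,1.5,1.5,1.5]

```text
time_s: 20.55
tool_pos: [0.521, -0.1909, 0.2208]
tool_rot: [-180.0, -0.0, 102.7]
force: [0.8, 0.3, -1.7]
grip_width: 0.0236
grasp_force: 40.0
```

Run:
```python
from h import *
o=telemetry.get_obs();print(o['tool_pos'],o['tool_rot'],o['force'],o['grasp_force'],o['grip_width'])
c=eyes.read_camera('wrist');s=eyes.read_camera('scene')
a,b,e,f=299,160,184,181
A=cv2.resize(c['pixels'][b:b+50,a:a+50],(400,400),interpolation=cv2.INTER_CUBIC);B=cv2.resize(s['pixels'][f:f+50,e:e+50],(400,400),interpolation=cv2.INTER_CUBIC)
cv2.imwrite('pics/ch3.png',np.hstack([A,B])[:,:,::-1])
print(o['wrist_torque'],proj(c,[.5209,-.192,.1]),proj(c,[o['tool_pos'][0],o['tool_pos'][1],.1]))
```

```text
[ 0.52096974 -0.19091757  0.22075225] [-1.79977471e+02 -1.09538778e-02  1.02720506e+02] [ 0.76632008  0.34478969 -1.71407264] 39.95567453792319 0.023639806065809447
[-0.09318313  0.02229656 -0.02116647] [325.30148022 198.36400673] [325.6046608  197.36148865]
```

View pics/ch3.png

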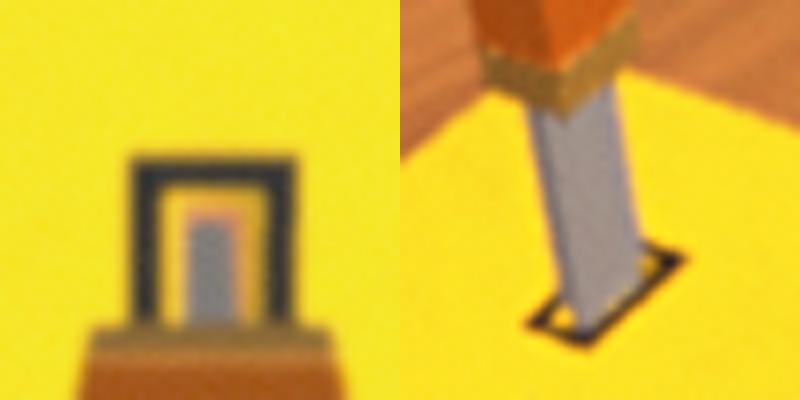

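The tip is inside the slot. In the wrist crop the blade spans 188–235 and the slot 185–243, so I shift +0.3 mm and lower carefully.

>>> drive_tool:
  angular:
    - [0,0,0]
    - [0,0,0]
    - [0,0,0]
    - [0,0,0]
    - [0,0,0]
    - [0,0,0]
  delta_pos:
    - [0,0.03,0.2]
    - [0,0,0.2]
    - [0,0,0.2]
    - [0,0,0.2]
    - [0,0,0.2]
    - [0,0,0]
  gripper: [1.5,1.5,1.5,1.5,1.5,1.5]

```text
time_s: 21.25
tool_pos: [0.5212, -0.1908, 0.2107]
tool_rot: [-180.0, -0.0, 102.7]
force: [0.1, -0.6, -2.9]
grip_width: 0.0237
grasp_force: 40.0
```

>>> drive_tool:
  angular:
    - [0,0,0]
    - [0,0,0]
    - [0,0,0]
    - [0,0,0]
    - [0,0,0]
    - [0,0,0]
    - [0,0,0]
    - [0,0,0]
    - [0,0,0]
  delta_pos:
    - [0,0,0.3]
    - [0,0,0.3]
    - [0,0,0.3]
    - [0,0,0.3]
    - [0,0,0.3]
    - [0,0,0.3]
    - [0,0,0.3]
    - [0,0,0.2]
    - [0,0,0]
  gripper: [1.5,1.5,1.5,1.5,1.5,1.5,1.5,1.5,1.5]

```text
time_s: 22.15
tool_pos: [0.5212, -0.1908, 0.1877]
tool_rot: [-180.0, -0.0, 102.7]
force: [-0.2, -0.4, -1.8]
grip_width: 0.0239
grasp_force: 40.0
```

Run:
```python
from h import *
F=[];Z=[]
for i in range(4):
    eyes.read_camera('scene');o=telemetry.get_obs();F.append(o['force']);Z.append(o['tool_pos'])
print(np.mean(F,0),np.std(F,0),np.mean(Z,0))
```

```text
[-0.29588637  0.231146   -2.35376466] [0.53041909 0.50848243 0.26516377] [ 0.52148093 -0.19092576  0.18812522]
```

>>> drive_tool:
  angular:
    - [0,0,0]
    - [0,0,0]
    - [0,0,0]
    - [0,0,0]
  delta_pos:
    - [0,0,0.2]
    - [0,0,0.2]
    - [0,0,0.1]
    - [0,0,0]
  gripper: [1.5,1.5,1.5,1.5]

```text
time_s: 22.75
tool_pos: [0.5214, -0.1909, 0.1832]
tool_rot: [180.0, -0.0, 102.7]
force: [0.0, -0.5, -1.3]
grip_width: 0.0237
grasp_force: 40.0
```

>>> drive_tool:
  angular:
    - [0,0,0]
    - [0,0,0]
    - [0,0,0]
  delta_pos:
    - [0,0,0.1]
    - [0,0,0.1]
    - [0,0,0]
  gripper: [1.5,1.5,1.5]

```text
time_s: 23.05
tool_pos: [0.5215, -0.191, 0.1813]
tool_rot: [180.0, 0.0, 102.7]
force: [-1.0, 0.3, 1.2]
grip_width: 0.0238
grasp_force: 40.0
```

```bash
cat > f.py <<'E'
from h import *
F=[];Z=[]
for i in range(6):
    eyes.read_camera('scene');o=telemetry.get_obs();F.append(o['force']);Z.append(o['tool_pos'])
print(o['time_s'],np.mean(F,0),np.std(F,0),np.mean(Z,0),o['grip_width'])
E
python3 f.py
```

```text
23.35 [-0.46983776  0.15315587  1.75102608] [0.51502865 0.45896128 0.37823562] [ 0.52151927 -0.19095602  0.18124894] 0.02371849848379892
```

>>> drive_tool:
  angular:
    - [0,0,0]
    - [0,0,0]
    - [0,0,0]
    - [0,0,0]
    - [0,0,0]
  delta_pos:
    - [0,0,0.1]
    - [0,0,0.1]
    - [0,0,0.1]
    - [0,0,0.04]
    - [0,0,0]
  gripper: [1.5,1.5,1.5,1.5,1.5]

```text
time_s: 23.85
tool_pos: [0.5216, -0.1909, 0.1778]
tool_rot: [180.0, 0.0, 102.7]
force: [-0.6, -0.3, 3.0]
grip_width: 0.0238
grasp_force: 40.0
```

```bash
python3 f.py
```

```text
24.15 [-0.722036    0.27164699  3.50051171] [0.41005307 0.39990286 0.54226673] [ 0.52154125 -0.19095038  0.17780422] 0.02355281778544058
```

Run:
```python
from h import *
s=eyes.read_camera('scene')
ce,r,ar,ct=blob(s,lambda h,q,v:((h<6)|(h>174))&(q>170)&(v>80),(150,200,210,260));print(ce,cv2.boundingRect(ct))
if abs(ce-[177.34,237.14]).max()<1.5: print(env.sign_off())
```

```text
[177.34375 237.15   ] (172, 228, 12, 19)
the job is handed in; nothing more can be done
None
```

I handed the job in at about 24 s of robot time. The red pin is fully home in the lock hole. The arm is still holding the orange chisel through the guard window, with the pad pressed about half-way: about 5.9 N and 6 mm of travel, judged from wrist force and tool height.

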